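# Take a dark reading on a field water meter

## Task

On the portable water meter, gently press the round key at the corner of its key panel to wake it, let it come up, then press the long bar key to start the reading and let that come up too; leave the two small square keys alone and do not disturb the things standing around the meter. Then, with the closed fingertips, push the sprung light-shield lid down until its top is level with the case around it, neither standing proud nor sunk into the case, and keep holding it there: it springs open if let go, so the program finishes while still holding the lid level.

Things in the scene. Friction and masses are not known exactly. Their poses are not given: they have to be found in the camera images.
- meter: Grey and black meter, fixed, 305 mm long (its x) and 200 mm wide (its y). Origin: on the table under it, 153 mm behind its front edge. x points from keys to lid (world x within 0.4 rad), z up. Front 120 mm: key panel with a display, sloping up at 0.15 rad from 39 mm height to 58 mm. Behind: flat deck 75 mm high, whose 89 (x) by 98 mm well the lid covers.
- key_round (a joint): Travel of the round key (m): 0 up, 0.005 fully down. 24 mm across, at the front right corner of the panel seen from the robot. Black plastic; top 9 mm above the panel when up, moves straight into the panel; sprung: 1.5 N starts it, 4.5 N bottoms it. Counts as pressed from 3 mm.
- key_round_top (a point): Centre of the top face of the round key; moves with the key. Axes: z out of the sloping panel, y along meter's y.
- key_bar (a joint): Travel of the long bar key (m): 0 up, 0.005 fully down. 18 mm (x) by 46 mm (y), at the front left of the panel seen from the robot. Black plastic; top 9 mm above the panel when up, moves straight into the panel; sprung: 1.5 N starts it, 4.5 N bottoms it. Counts as pressed from 3 mm.
- key_bar_top (a point): Centre of the top face of the bar key; moves with the key. Axes: z out of the sloping panel, y along meter's y.
- key_mid (a joint): Travel of the small square key between the round and the bar key (m), 0 up; 18 x 18 mm; otherwise like the others. Leave it alone.
- key_rear (a joint): Travel of the small square key behind the round key (m), 0 up; 18 x 18 mm; otherwise like the others. Leave it alone.
- lid (a joint): Angle of the lid (rad), growing as it is pushed down: 0 sprung open (front edge 37 mm above the deck), 0.5 level with the deck, 0.65 sunk to its stop (edge 12 mm below). Black plate 78 (x) by 90 (y) by 8 mm, amid the deck, hinged along its far edge (meter x 115, z 71 mm). Spring: at lid_press about 2.5 N starts it, 7 N holds it level; no stop at level.
- lid_press (a point): Point on the lid's top face, on its middle line, 63 mm from the hinge and 15 mm from its front edge: a good place to push. Moves with the lid; at level it coincides with lid_flush.
- lid_flush (a point): Point fixed to the meter at the deck's height (75 mm): where lid_press is when the lid is level.
- sample_bottle: Loose clear glass bottle with a metal cap, 46 mm across, 90 mm high, standing to the left of the meter. Leave it. Origin: centre of its underside.
- dropper_bottle: Loose small white bottle with a black cap, 34 mm across, 75 mm high, standing to the left of the meter. Leave it. Origin: centre of its underside.
- jar: Loose blue plastic jar, 56 mm across, 60 mm high, standing to the right of the meter. Leave it. Origin: centre of its underside.
- phone: Loose flat black phone, 150 x 74 x 9 mm, lying to the right of the meter. Leave it. Origin: centre of its underside.
Things that resemble listed ones, but are neither listed nor needed, are in the scene too. What is meant by the phone is not yellow, and is the larger of those in its own colour.

How it is judged:
By the outcome, as a careful person would: the job done as asked, in the order asked, and still so for the second after the job is handed in, while the arm keeps its last pose, push and grip.
It also fails if it takes over 45 s, if anything falls off the work surface, if the arm or the gripper's body presses on something with over 40 N, if the wrist force passes 120 N, or if a joint passes its speed limit or range.

## Robot

A 6-joint arm with a two-finger parallel gripper is mounted at the origin on the work surface. World frame = base frame: x ahead of the robot, y to its left, z up, the work surface at z = 0. Lengths are in m, angles in rad, forces in N, time in s.
With the tool pointing down it reaches from about 0.375 to 0.825 m from the base axis. Payload 5.5 kg.
Tool frame: the origin (TCP) lies at the very end of the fingers, on their centre line; the grasp point (between the pads) lies 19 mm behind it; z points along the fingers, y is the line along which they close (so a half turn about z gives the same grasp; the last joint's range is limited). The gripper opens to 85 mm and grips with 20 to 120 N. Pads are 22 mm wide; open, the fingers measure 114 mm over their backs; the gripper's body (76 mm by 85 mm) begins 54 mm behind the grasp point. The pads swing forward as they close: fully open they stand 13 mm farther back than shut.
Start: joints at [-1.186, 0.314, -0.047, 1.21, 0, 1.571], TCP at [0.225, -0.556, 0.231] pointing down, gripper open.
Joint ranges: [-2.67, 2.67], [-0.69, 1.73], [-1.03, 1.25], [-2.08, 2.16], [-1.42, 1.45], [-3.14, 3.14]. Speed limits (rad/s): [2.39, 2.39, 3.01, 3.14, 3.14, 3.14].

## Interface

Orientations are given as a rotation vector (axis times angle).
In Python, from cell import bot gives the robot as it stands. The module is installed in compiled form; this text tells all that it offers.
- The arm moves only by the shell command python3 -m creep 'ROWS'. ROWS is JSON, a list of rows, each an object with "delta_pos": the shift along the world's x, y, z as a fraction of full scale, a list of three; "turn": the turn, a rotation vector about the world's x, y, z as a fraction of full scale, a list of three; "fingers": the opening, from 0 (shut) to 1 (fully open). A call has 1 to 12 rows; each row is the pose to reach, as a shift and turn from the pose commanded when the call began; what a row does not reach only later rows make up. Full scale, the value 1, is 0.4 m for a shift and pi/2 rad for a turn. A row lasts 1/8 s, in which the tool goes at most 62.5 mm and 10.7 degrees, less where a joint would pass 70% of its speed; a pose out of reach is approached as far as the arm can. A call with a number of a shift or a turn outside -1 to 1 is refused whole. A call with a gripper value outside its range is refused whole. The fingers move at their own pace and stop on an object; the grip force is fixed at half the most. Time passes only in rows, so rows that repeat a pose let the fingers close. It gives the time, the measured TCP pose, the force, the opening and the grip force at its end, in the units of the state.
- bot.sense(): the state, without advancing time (a new reading comes with each control period).
- bot.get_image(name): name is "scene" or "top" or "wrist"; returns (picture, depth): 420x560x3 uint8, red, green, blue; 420x560 float32, m along the optical axis (not along the pixel's ray), 0 where there is no reading.
- bot.camera_info(name): a dict with "fx", "fy", "cx", "cy" (pixels), "world_from_camera" (4x4, takes a point from camera to world coordinates); the wrist camera has in their place "T_tool_cam" (4x4, takes a point from camera to tool coordinates, whose origin is the TCP and whose axes are the flange's). Camera axes: x right, y down, z forward; pixel columns grow to the right and rows downward; lengths in m; the calibration is good to about 2 mm. A picture is of the moment at which its call begins: read the wrist's pose just before it. camera_info takes no time and is no camera call.
- bot.hand_in(): hands the job in; it is judged then, once.
Trained networks look in the newest picture that a camera, given by its name, has taken for a name from the list of things; names that differ only in an ending like _2 or _b are one class to them, and where a whole thing is asked for, a point or a joint stands for the part that bears it (a point fixed in the world has none). Each returns a list of dicts, best first, with "p" (0 to 1); they miss things now and then, are a little off and sometimes report something else, mostly with a low value. They report only what shows in the picture. A call takes as long as a camera call. They do not tell look-alikes from the thing itself.
- bot.spot_in(thing, camera): "centre" ([x, y, z] in m, in the coordinates of the camera as it stood for that picture, good to about 4 mm: the middle of the surface that is visible of it).
- bot.silhouettes(thing, camera): "pixels" (420x560 bool, what is visible of it).
The state is a dict: "time_s": time; "joints": joint angles; "joint_vel": joint speeds; "effort": joint torques, N m; "position": TCP position; "eef_rot": TCP orientation; "force": force on the tool from outside, world axes, zero at the start; "ft_torque": the same for the moment, N m; "finger_gap": opening from 0.0 (shut) to 1.0 (fully open); "grasp_force": force on a finger pad.
Only numpy, scipy, OpenCV 4.12 (cv2) and the standard library are available. Lean on these libraries where they do the work, as an engineer would, in place of code of your own. Each camera call takes 0.05 s, during which the arm holds its last target. There are 200 camera calls.

## Working session

There is one attempt and no reset: what is moved stays moved. The work goes in short steps, Python scripts to look and compute and a shell command to move; the robot and the scene stay as the last step left them, time stands still between calls to the robot, and variables do not carry over. Pictures are saved under pics/ and viewed, at most 10 in all, crops included, and the job is handed in when it is done.

```bash
mkdir -p pics
cat > h.py <<'E'
from cell import bot
import numpy as np, cv2
def W(c,p):
    T=np.array(bot.camera_info(c)["world_from_camera"]); return T[:3,:3]@np.array(p)+T[:3,3]
def pix(c,w):
    i=bot.camera_info(c);T=np.linalg.inv(np.array(i["world_from_camera"]));q=T[:3,:3]@np.array(w)+T[:3,3]
    return i["fx"]*q[0]/q[2]+i["cx"],i["fy"]*q[1]/q[2]+i["cy"]
E
python3 - <<'E'
from h import *
np.set_printoptions(precision=4,suppress=True)
s=bot.sense();print(s["time_s"],s["position"],s["eef_rot"],s["force"],s["finger_gap"])
for c in("scene","top"):
    im,d=bot.get_image(c);cv2.imwrite(f"pics/{c}1.png",im[:,:,::-1]);np.savez(f"{c}1.npz",im=im,d=d)
for t in["meter","key_round","key_bar","key_mid","key_rear","lid","phone","jar","sample_bottle","dropper_bottle"]:
    for r in bot.spot_in(t,"top")[:4]:
        w=W("top",r["centre"]);print(t,round(r["p"],2),w,np.round(pix("top",w)))
E
```

```text
0.0 [ 0.225  -0.5556  0.2304] [-3.0819 -0.6004  0.0005] [-0.6373  0.7389  1.2771] 0.9986015051617377
meter 0.69 [0.6317 0.04   0.0759] [272. 164.]
meter 0.21 [0.5851 0.2101 0.0498] [210. 184.]
key_bar 0.58 [0.5336 0.1158 0.054 ] [245. 202.]
key_bar 0.53 [0.5003 0.0004 0.0533] [288. 213.]
key_mid 0.53 [0.5149 0.0547 0.0524] [268. 208.]
key_rear 0.56 [ 0.5549 -0.0163  0.0616] [294. 193.]
lid 0.78 [0.7118 0.015  0.0979] [281. 133.]
phone 0.94 [ 0.4674 -0.2655  0.0067] [381. 224.]
phone 0.8 [ 0.2323 -0.2627  0.0092] [384. 308.]
phone 0.58 [ 0.4318 -0.1192  0.0122] [330. 238.]
phone 0.31 [0.6315 0.0341 0.0715] [274. 165.]
jar 0.92 [ 0.5926 -0.1525  0.059 ] [343. 178.]
sample_bottle 0.72 [0.6961 0.2262 0.0616] [203. 143.]
dropper_bottle 0.71 [ 0.5532 -0.0134  0.0612] [292. 194.]
dropper_bottle 0.53 [0.5855 0.2116 0.0472] [210. 184.]
```

Run:
```python
from h import *
im=cv2.imread("pics/top1.png")[100:270,170:400];cv2.imwrite("pics/top1c.png",cv2.resize(im,None,fx=3.4,fy=3.4,interpolation=cv2.INTER_CUBIC))
```

```text
(no output)
```

View pics/top1c.png

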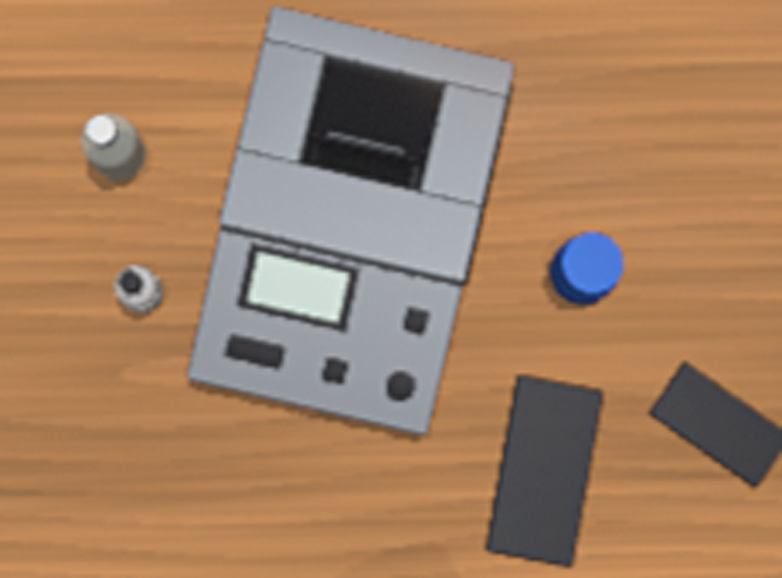

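View pics/scene1.png

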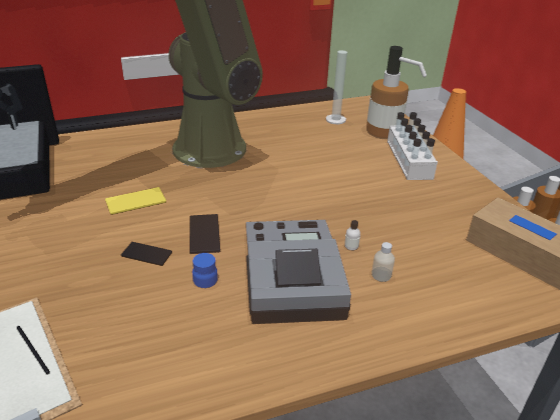

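The top crop shows the meter with these image positions: round key (288,213), mid key (268,209), rear key (292,194), bar key (245,203) and lid (280,135). The two dark phones are at (330,238), the larger one, and (381,224); the yellow one is at (384,308).

Look-alikes by pixel: the round key (288,213) could be confused with the rear (292,194) or mid (268,209) square keys. The network called the round key "key_bar", but the real bar is (245,203). I choose the front-right round one and will check it up close with the wrist camera.

```bash
python3 -m creep '[{"delta_pos":[0.25,0.75,0.15],"turn":[0,0,-0.2],"fingers":0},{"delta_pos":[0.25,0.75,0.15],"turn":[0,0,-0.2],"fingers":0},{"delta_pos":[0.25,0.75,0.15],"turn":[0,0,-0.2],"fingers":0},{"delta_pos":[0.25,0.75,0.15],"turn":[0,0,-0.385],"fingers":0},{"delta_pos":[0.25,0.75,0.15],"turn":[0,0,-0.385],"fingers":0},{"delta_pos":[0.25,0.75,0.15],"turn":[0,0,-0.385],"fingers":0},{"delta_pos":[0.25,0.75,0.15],"turn":[0,0,-0.385],"fingers":0},{"delta_pos":[0.25,0.75,0.15],"turn":[0,0,-0.385],"fingers":0}]'
python3 - <<'E'
from h import *
i=bot.camera_info("wrist");print(i)
T=np.array(bot.camera_info("top")["world_from_camera"]);i=bot.camera_info("top")
z=np.load("top1.npz");d=z["d"];v,u=np.mgrid[:420,:560]
P=np.stack([(u-i["cx"])/i["fx"]*d,(v-i["cy"])/i["fy"]*d,d],-1)@T[:3,:3].T+T[:3,3]
m=(d>0)&(P[...,2]>.035)&(u>222)&(u<325)&(v>98)&(v<232)
q=P[m][:,:2].astype(np.float32);print(cv2.minAreaRect(q))
b=cv2.boxPoints(cv2.minAreaRect(q));print(b)
deck=m&(abs(P[...,2]-.075)<.006);print("deck z",np.median(P[deck][:,2]))
E
```

```text
time_s: 1.6
position: [0.325, -0.2571, 0.291]
eef_rot: [3.122, -0.346, -0.001]
force: [-0.4, 0.1, 0.3]
finger_gap: 0.002
grasp_force: 0.0
{'fx': 289.69776706360904, 'fy': 289.69776706360904, 'cx': 282.3988512941699, 'cy': 205.23871226714627, 'T_tool_cam': array([[ 6.65807535e-04, -9.57514459e-01, -2.88384496e-01,
         7.21465970e-02],
       [ 9.99999777e-01,  6.23592498e-04,  2.38253284e-04,
        -1.02351007e-04],
       [-4.82965562e-05, -2.88384591e-01,  9.57514661e-01,
        -1.42017472e-01],
       [ 0.00000000e+00,  0.00000000e+00,  0.00000000e+00,
         1.00000000e+00]])}
((0.6343528628349304, 0.035887397825717926), (0.20402072370052338, 0.3056524693965912), 75.30611419677734)
[[ 0.4606494  -0.0240216 ]
 [ 0.7563055  -0.10155179]
 [ 0.80805635  0.0957964 ]
 [ 0.5124002   0.17332658]]
deck z 0.07497110773925253
```

```bash
python3 -m creep '[{"delta_pos":[0.6,0.74,0],"turn":[0,0,-0.023],"fingers":0},{"delta_pos":[0.6,0.74,0],"turn":[0,0,-0.023],"fingers":0},{"delta_pos":[0.6,0.74,0],"turn":[0,0,-0.023],"fingers":0},{"delta_pos":[0.6,0.74,0],"turn":[0,0,-0.023],"fingers":0},{"delta_pos":[0.6,0.74,0],"turn":[0,0,-0.023],"fingers":0},{"delta_pos":[0.6,0.74,0],"turn":[0,0,-0.023],"fingers":0},{"delta_pos":[0.6,0.74,0],"turn":[0,0,-0.023],"fingers":0},{"delta_pos":[0.6,0.74,0],"turn":[0,0,-0.023],"fingers":0}]'
cat >> h.py <<'E'
from scipy.spatial.transform import Rotation as Ro
def wristT():
    s=bot.sense();A=np.eye(4);A[:3,:3]=Ro.from_rotvec(s["eef_rot"]).as_matrix();A[:3,3]=s["position"]
    return A@np.array(bot.camera_info("wrist")["T_tool_cam"])
def cloud(d,T):
    i=bot.camera_info("wrist");v,u=np.mgrid[:420,:560]
    return np.stack([(u-i["cx"])/i["fx"]*d,(v-i["cy"])/i["fy"]*d,d],-1)@T[:3,:3].T+T[:3,3]
E
python3 - <<'E'
from h import *
np.set_printoptions(precision=4,suppress=True)
T=wristT();im,d=bot.get_image("wrist");cv2.imwrite("pics/w1.png",im[:,:,::-1]);np.savez("w1.npz",im=im,d=d,T=T)
P=cloud(d,T)
for t in["key_round","key_bar","key_mid","key_rear","lid"]:
    for r in bot.silhouettes(t,"wrist")[:3]:
        m=r["pixels"]&(d>0);q=P[m];v,u=np.nonzero(m);print(t,round(r["p"],2),m.sum(),"px",u.mean().round(),v.mean().round(),"w",np.median(q,0),cv2.minAreaRect(q[:,:2].astype(np.float32)))
E
```

```text
time_s: 2.6
position: [0.5401, -0.0747, 0.2907]
eef_rot: [-3.079, 0.258, -0.001]
force: [-0.2, 1.2, -0.9]
finger_gap: 0.002
grasp_force: 0.0
key_round 0.69 232 px 243.0 210.0 w [ 0.5008 -0.0004  0.053 ] ((0.500145673751831, 0.0003149723634123802), (0.022358229383826256, 0.022716404870152473), 80.28431701660156)
key_bar 0.69 36815 px 193.0 105.0 w [0.6481 0.0293 0.0737] ((0.6325887441635132, 0.06175415217876434), (0.25311824679374695, 0.29367920756340027), 75.36073303222656)
key_bar 0.58 444 px 159.0 202.0 w [0.531  0.1146 0.0529] ((0.5301954746246338, 0.11623059213161469), (0.04597249999642372, 0.018530651926994324), 76.23617553710938)
key_mid 0.7 191 px 205.0 206.0 w [0.5145 0.0516 0.0528] ((0.5137864947319031, 0.054259657859802246), (0.02109130285680294, 0.018538013100624084), 73.03939819335938)
key_rear 0.58 200 px 244.0 174.0 w [ 0.5519 -0.0138  0.0609] ((0.5515770316123962, -0.01296059787273407), (0.017495105043053627, 0.018207021057605743), 75.10299682617188)
key_rear 0.4 975 px 90.0 172.0 w [0.5866 0.2032 0.0463] ((0.5862889885902405, 0.20838268101215363), (0.034175943583250046, 0.027891194447875023), 8.345834732055664)
lid 0.85 5706 px 180.0 40.0 w [0.7084 0.017  0.0946] ((0.7154624462127686, 0.024712424725294113), (0.10627701878547668, 0.07664629817008972), 75.1226806640625)
lid 0.4 1030 px 90.0 172.0 w [0.5865 0.2038 0.0458] ((0.5829243659973145, 0.2410847246646881), (0.039002835750579834, 0.09372241050004959), 1.313357949256897)
```

View pics/w1.png

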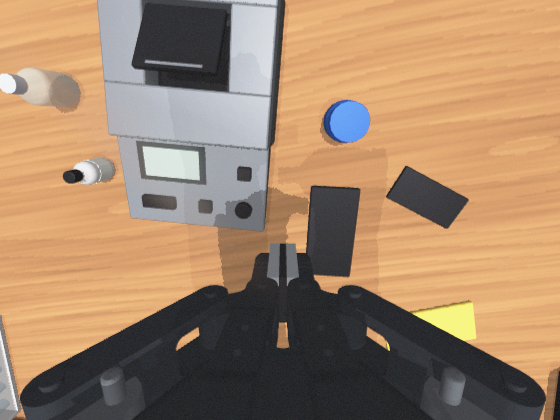

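The wrist view confirms the round key at (243,210), the bar (159,202), mid (205,206), rear (244,174) and lid (180,40). All agree with the top camera.

```bash
python3 -m creep '[{"delta_pos":[-0.1,0.187,-0.35],"turn":[0,0,0],"fingers":0},{"delta_pos":[-0.1,0.187,-0.35],"turn":[0,0,0],"fingers":0},{"delta_pos":[-0.1,0.187,-0.35],"turn":[-0.024,-0.092,0],"fingers":0},{"delta_pos":[-0.1,0.187,-0.35],"turn":[-0.024,-0.092,0],"fingers":0},{"delta_pos":[-0.1,0.187,-0.35],"turn":[-0.024,-0.092,0],"fingers":0},{"delta_pos":[-0.1,0.187,-0.35],"turn":[-0.024,-0.092,0],"fingers":0},{"delta_pos":[-0.1,0.187,-0.35],"turn":[-0.024,-0.092,0],"fingers":0},{"delta_pos":[-0.1,0.187,-0.35],"turn":[-0.024,-0.092,0],"fingers":0}]'
python3 - <<'E'
from h import *
np.set_printoptions(precision=4,suppress=True)
s=bot.sense();R=Ro.from_rotvec(s["eef_rot"]).as_matrix();print(s["time_s"],s["position"],s["joint_vel"],s["force"]);print(R)
z=np.load("w1.npz");P=cloud(z["d"],z["T"]);v,u=np.mgrid[:420,:560]
# deck plane near front + panel check
e=np.array([np.cos(-.257),np.sin(-.257)]);f=np.array([-e[1],e[0]])
q=P[...,:2]-[.634,.036];x=q@e;y=q@f
dk=(abs(y)<.07)&(x>-.02)&(x<.015);print("deck",np.median(P[dk][:,2]))
for n,w in dict(r=(.5002,.0003),b=(.5302,.1162),m=(.5138,.0543),k=(.5516,-.013)).items():
    g=np.array(w)-[.634,.036];print(n,g@e,g@f)
lid=(P[...,2]>.08)&(abs(y)<.06)&(x>.02);A=np.c_[x[lid],P[lid][:,2]];print(lid.sum(),np.polyfit(A[:,0],A[:,1],1),A[:,0].min(),A[:,0].max(),np.percentile(y[lid],[1,99]))
E
```

```text
time_s: 3.9
position: [0.4969, -0.037, 0.1525]
eef_rot: [-3.072, 0.171, -0.233]
force: [-0.4, -0.0, 0.3]
finger_gap: 0.0
grasp_force: 0.0
3.9 [ 0.4969 -0.037   0.1525] [ 0.0005 -0.0015 -0.0212 -0.0033 -0.0021 -0.0007] [-0.42   -0.0488  0.2847]
[[ 0.9825 -0.1064  0.1532]
 [-0.1148 -0.9923  0.047 ]
 [ 0.147  -0.0637 -0.9871]]
deck 0.07453253378136576
r -0.12033135499898731 -0.06853681495450235
b -0.12077613749519925 0.051182073148131904
m -0.1209037539586203 -0.012853492860440723
k -0.06723889483545155 -0.06833513753046153
4915 [-0.524   0.1347] 0.04329204099053177 0.10586148674350299 [-0.0426  0.0455]
```

```bash
cat >> h.py <<'E'
e=np.array([np.cos(-.257),np.sin(-.257),0]);f=np.array([-e[1],e[0],0]);Z=np.array([0,0,1.])
def go(p,tilt=.15):
    s=bot.sense();x=np.cos(tilt)*e+np.sin(tilt)*Z;z=np.sin(tilt)*e-np.cos(tilt)*Z
    R=np.c_[x,np.cross(z,x),z];d=Ro.from_matrix(R)*Ro.from_rotvec(s["eef_rot"]).inv()
    print("shift",np.round((np.array(p)-s["position"])/.4,4),"turn",np.round(d.as_rotvec()/(np.pi/2),4))
E
python3 -c "
from h import *
go((.4959,.0014,.083))"
```

```text
shift [-0.0025  0.0961 -0.1737] turn [-0.0402  0.006  -0.0956]
```

```bash
python3 -m creep '[{"delta_pos":[-0.002,0.096,-0.05],"turn":[-0.04,0.006,-0.096],"fingers":0},{"delta_pos":[-0.002,0.096,-0.1],"turn":[-0.04,0.006,-0.096],"fingers":0},{"delta_pos":[-0.002,0.096,-0.15],"turn":[-0.04,0.006,-0.096],"fingers":0},{"delta_pos":[-0.002,0.096,-0.174],"turn":[-0.04,0.006,-0.096],"fingers":0},{"delta_pos":[-0.002,0.096,-0.174],"turn":[-0.04,0.006,-0.096],"fingers":0},{"delta_pos":[-0.002,0.096,-0.174],"turn":[-0.04,0.006,-0.096],"fingers":0}]'
python3 - <<'E'
from h import *
s=bot.sense();print(s["force"],s["position"]);go((.5002,.0003,.055));go((.5002-.0045*-.145,.0003-.0045*.038,.053-.0045))
T=wristT();im,d=bot.get_image("wrist");cv2.imwrite("pics/w2.png",cv2.resize(im[100:300,180:400,::-1],None,fx=2.7,fy=2.7))
E
```

```text
time_s: 4.65
position: [0.4814, -0.0726, 0.0822]
eef_rot: [-3.09, 0.272, -0.234]
force: [-0.3, 0.2, -0.0]
finger_gap: 0.003
grasp_force: 0.0
[-0.31816036  0.15617299 -0.04675919] [ 0.48141152 -0.07262271  0.08223835]
shift [ 0.047   0.1823 -0.0681] turn [-0.0273  0.0041 -0.054 ]
shift [ 0.0486  0.1819 -0.0843] turn [-0.0273  0.0041 -0.054 ]
```

View pics/w2.png

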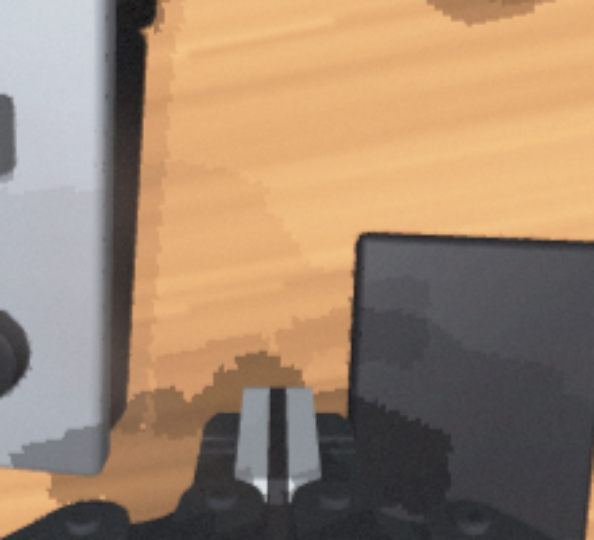

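The move ended about 74 mm off in y, still clear of everything. The closed fingertips show at (277,430) in the crop, beside the meter. I'll diagnose with a pure shift and look at the joints.

```bash
python3 -c "
from h import *
s=bot.sense();print(s['joints'],s['joint_vel'],s['position'],s['time_s'])"
python3 -m creep '[{"delta_pos":[0,0,0.05],"turn":[0,0,0],"fingers":0},{"delta_pos":[0,0,0.1],"turn":[0,0,0],"fingers":0},{"delta_pos":[0,0,0.1],"turn":[0,0,0],"fingers":0}]'
python3 -m creep '[{"delta_pos":[0,0.05,0],"turn":[0,0,0],"fingers":0},{"delta_pos":[0,0.05,0],"turn":[0,0,0],"fingers":0},{"delta_pos":[0,0.05,0],"turn":[0,0,0],"fingers":0}]'
python3 -c "
from h import *
s=bot.sense();print(s['joints'],s['joint_vel'],s['position'],s['time_s'])"
```

```text
[-0.17957219  0.10686594 -0.68733805  0.62917132  0.04390354  3.14058441] [-0.00131029 -0.00428789  0.00114123  0.00273052  0.00033426  0.00214371] [ 0.48154788 -0.07265387  0.08238202] 4.7
time_s: 5.08
position: [0.4829, -0.0729, 0.1239]
eef_rot: [-3.09, 0.272, -0.24]
force: [-0.3, 0.0, -0.2]
finger_gap: -0.003
grasp_force: 0.0
time_s: 5.45
position: [0.4786, -0.063, 0.1212]
eef_rot: [-3.084, 0.249, -0.231]
force: [-0.1, -0.1, -0.2]
finger_gap: 0.004
grasp_force: 0.0
[-0.16605901  0.05470616 -0.64181162  0.7288483   0.05124091  3.14060142] [-0.00517411  0.00314142  0.00694109  0.0003511   0.00117125 -0.00189998] [ 0.47863998 -0.06303663  0.12121247] 5.45
```

Joint 6 sits at its 3.14 limit, which explains the bad moves. I'll use the orientation a quarter turn away, with tool x along the meter's y, which gives q6≈1.8.

```bash
cat >> h.py <<'E'
def go(p,tilt=.15):
    s=bot.sense();z=np.sin(tilt)*e-np.cos(tilt)*Z
    R=np.c_[f,np.cross(z,f),z];d=Ro.from_matrix(R)*Ro.from_rotvec(s["eef_rot"]).inv()
    print("at",np.round(s["position"],4),"F",np.round(s["force"],2),"shift",np.round((np.array(p)-s["position"])/.4,4),"turn",np.round(d.as_rotvec()/(np.pi/2),4))
rt=np.array([.5002,.0003,.053]);bt=np.array([.5302,.1162,.053]);n=-np.sin(.15)*e+np.cos(.15)*Z
E
python3 -c "
from h import *
go(rt+.1*n)"
```

```text
at [ 0.4786 -0.063   0.1212] F [-0.07 -0.06 -0.22] shift [0.0178 0.1678 0.0767] turn [-0.1724  0.0088  0.927 ]
```

```bash
python3 -m creep '[{"delta_pos":[0,0,0.077],"turn":[0,0,0],"fingers":0},{"delta_pos":[0.018,0.05,0.077],"turn":[-0.172,0.009,0.927],"fingers":0},{"delta_pos":[0.018,0.1,0.077],"turn":[-0.172,0.009,0.927],"fingers":0},{"delta_pos":[0.018,0.168,0.077],"turn":[-0.172,0.009,0.927],"fingers":0},{"delta_pos":[0.018,0.168,0.077],"turn":[-0.172,0.009,0.927],"fingers":0},{"delta_pos":[0.018,0.168,0.077],"turn":[-0.172,0.009,0.927],"fingers":0},{"delta_pos":[0.018,0.168,0.077],"turn":[-0.172,0.009,0.927],"fingers":0},{"delta_pos":[0.018,0.168,0.077],"turn":[-0.172,0.009,0.927],"fingers":0},{"delta_pos":[0.018,0.168,0.077],"turn":[-0.172,0.009,0.927],"fingers":0},{"delta_pos":[0.018,0.168,0.077],"turn":[-0.172,0.009,0.927],"fingers":0},{"delta_pos":[0.018,0.168,0.077],"turn":[-0.172,0.009,0.927],"fingers":0}]'
python3 -c "
from h import *
print(bot.sense()['joints']);go(rt+.03*n)"
```

```text
time_s: 6.82
position: [0.4863, 0.0039, 0.1525]
eef_rot: [2.395, 1.841, 0.139]
force: [0.6, 0.1, -0.3]
finger_gap: 0.002
grasp_force: 0.0
[ 0.03650269  0.03217092 -0.58575089  0.80983554 -0.04186147  1.86433359]
at [0.4863 0.0039 0.1525] F [ 0.63  0.06 -0.27] shift [ 0.024  -0.0062 -0.1746] turn [-0.0011 -0.0004  0.0019]
```

Now it's correct. Descend to 30 mm above the key along the normal, then close to 4 mm above it.

```bash
python3 -m creep '[{"delta_pos":[0.024,-0.006,-0.1],"turn":[0,0,0],"fingers":0},{"delta_pos":[0.024,-0.006,-0.174],"turn":[0,0,0],"fingers":0},{"delta_pos":[0.033,-0.008,-0.23],"turn":[0,0,0],"fingers":0},{"delta_pos":[0.033,-0.008,-0.239],"turn":[0,0,0],"fingers":0},{"delta_pos":[0.033,-0.008,-0.239],"turn":[0,0,0],"fingers":0}]'
python3 - <<'E'
from h import *
go(rt-.004*n)
im,d=bot.get_image("wrist");cv2.imwrite("pics/w3.png",cv2.resize(im[130:330,150:430,::-1],None,fx=2.7,fy=2.7))
E
```

```text
time_s: 7.45
position: [0.4997, 0.0007, 0.0574]
eef_rot: [2.393, 1.843, 0.14]
force: [-0.0, -0.1, -0.4]
finger_gap: 0.003
grasp_force: 0.0
at [0.4997 0.0007 0.0574] F [-0.03 -0.12 -0.36] shift [ 0.0027 -0.0014 -0.0208] turn [-0.001  -0.0002  0.0007]
```

View pics/w3.png

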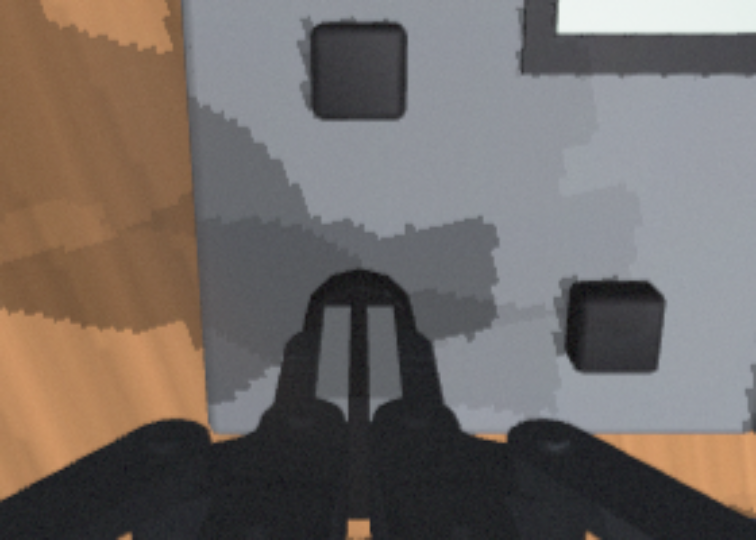

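The fingertips stand centred over the round key (355,290 in the crop), with mid (360,70) and rear (615,325) well clear.

```bash
python3 -m creep '[{"delta_pos":[0.001,0,-0.01],"turn":[0,0,0],"fingers":0},{"delta_pos":[0.002,-0.001,-0.015],"turn":[0,0,0],"fingers":0},{"delta_pos":[0.003,-0.001,-0.021],"turn":[0,0,0],"fingers":0},{"delta_pos":[0.003,-0.001,-0.021],"turn":[0,0,0],"fingers":0},{"delta_pos":[0.003,-0.001,-0.021],"turn":[0,0,0],"fingers":0}]'
```

```text
time_s: 8.12
position: [0.5016, 0.0005, 0.0492]
eef_rot: [2.392, 1.844, 0.142]
force: [2.5, 1.9, 3.6]
finger_gap: 0.0
grasp_force: 2.0
```

```bash
python3 -m creep '[{"delta_pos":[0.0,0,-0.003],"turn":[0,0,0],"fingers":0},{"delta_pos":[0.0,0,-0.003],"turn":[0,0,0],"fingers":0},{"delta_pos":[0.0,0,-0.003],"turn":[0,0,0],"fingers":0}]'
python3 - <<'E'
from h import *
F=[]
for k in range(4):
    bot.get_image("top"); F.append(bot.sense()["force"])
print(np.round(F,2),np.round(np.array(F)@n,2),bot.sense()["position"])
E
```

```text
time_s: 8.5
position: [0.5017, 0.0005, 0.0486]
eef_rot: [2.391, 1.844, 0.142]
force: [-1.9, 1.9, 14.1]
finger_gap: 0.0
grasp_force: 6.8
[[-2.21  1.19 13.51]
 [-2.2   2.95 13.7 ]
 [-2.04  1.01 13.75]
 [-1.47  2.41 13.41]] [13.72 13.97 13.93 13.56] [0.50169659 0.00052171 0.04864243]
```

Bottomed, so it is pressed. Release and look at the display.

```bash
python3 -m creep '[{"delta_pos":[-0.004,0.001,0.025],"turn":[0,0,0],"fingers":0},{"delta_pos":[-0.011,0.003,0.075],"turn":[0,0,0],"fingers":0},{"delta_pos":[-0.011,0.003,0.125],"turn":[0,0,0],"fingers":0},{"delta_pos":[-0.011,0.003,0.125],"turn":[0,0,0],"fingers":0},{"delta_pos":[-0.011,0.003,0.125],"turn":[0,0,0],"fingers":0},{"delta_pos":[-0.011,0.003,0.125],"turn":[0,0,0],"fingers":0}]'
python3 - <<'E'
from h import *
im,d=bot.get_image("wrist");cv2.imwrite("pics/w4.png",im[:,:,::-1])
go(bt+.03*n)
E
```

```text
time_s: 9.45
position: [0.4953, 0.0015, 0.0963]
eef_rot: [2.393, 1.845, 0.137]
force: [0.8, 0.1, -0.2]
finger_gap: -0.001
grasp_force: 0.0
at [0.4955 0.0015 0.0964] F [-0.53  0.75 -0.07] shift [ 0.076   0.2897 -0.0344] turn [-0.0007 -0.0014  0.0001]
```

View pics/w4.png

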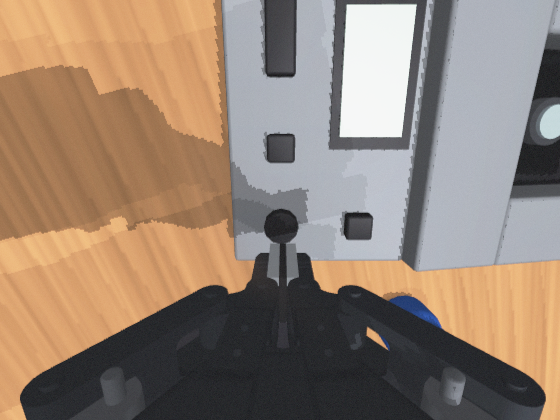

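The display at (378,70) has turned from pale green to bright white: the meter is awake, and the round key (281,226) is back up. Next, move to the bar.

```bash
python3 -m creep '[{"delta_pos":[0.076,0.29,0],"turn":[0,0,0],"fingers":0},{"delta_pos":[0.076,0.29,0],"turn":[0,0,0],"fingers":0},{"delta_pos":[0.076,0.29,0],"turn":[0,0,0],"fingers":0},{"delta_pos":[0.076,0.29,0],"turn":[0,0,0],"fingers":0},{"delta_pos":[0.08,0.289,-0.06],"turn":[0,0,0],"fingers":0},{"delta_pos":[0.085,0.287,-0.097],"turn":[0,0,0],"fingers":0},{"delta_pos":[0.085,0.287,-0.097],"turn":[0,0,0],"fingers":0},{"delta_pos":[0.085,0.287,-0.097],"turn":[0,0,0],"fingers":0}]'
python3 - <<'E'
from h import *
go(bt-.0042*n)
im,d=bot.get_image("wrist");cv2.imwrite("pics/w5.png",im[100:330,100:460,::-1])
im,d=bot.get_image("top");cv2.imwrite("pics/top2.png",im[:,:,::-1])
z=np.load("top1.npz")["im"]
print("display",z[180:188,250:262].mean((0,1)),im[180:188,250:262].mean((0,1)))
E
```

```text
time_s: 10.5
position: [0.5305, 0.1159, 0.059]
eef_rot: [2.393, 1.843, 0.14]
force: [0.3, 0.3, -0.3]
finger_gap: -0.002
grasp_force: 0.0
at [0.5305 0.1159 0.059 ] F [ 0.28  0.28 -0.3 ] shift [ 0.0007  0.0004 -0.0254] turn [-0.0008 -0.0001  0.0006]
display [208.03125    220.88541667 214.61458333] [204.0625  215.28125 209.1875 ]
```

View pics/w5.png

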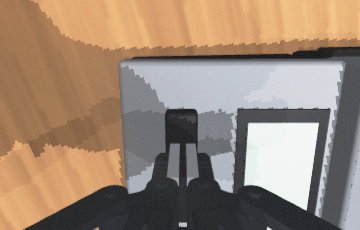

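The fingertip is over the bar key (182,130 in the crop). Press it.

```bash
python3 -m creep '[{"delta_pos":[0,0,-0.012],"turn":[0,0,0],"fingers":0},{"delta_pos":[0.0005,0.0,-0.018],"turn":[0,0,0],"fingers":0},{"delta_pos":[0.001,0.0,-0.023],"turn":[0,0,0],"fingers":0},{"delta_pos":[0.001,0.0,-0.025],"turn":[0,0,0],"fingers":0},{"delta_pos":[0.001,0.0,-0.025],"turn":[0,0,0],"fingers":0},{"delta_pos":[0.001,0.0,-0.025],"turn":[0,0,0],"fingers":0}]'
python3 -c "
from h import *
F=[]
for k in range(3):
    bot.get_image('top'); F.append(bot.sense()['force'])
print(np.array(F)@n,bot.sense()['position'])"
```

```text
time_s: 11.35
position: [0.5314, 0.1164, 0.0491]
eef_rot: [2.392, 1.844, 0.141]
force: [1.1, -1.0, 5.0]
finger_gap: -0.002
grasp_force: 2.0
[3.30540555 4.63892639 4.82233883] [0.53135826 0.1163452  0.04903335]
```

Force about 4.5 N, so the bar is pressed nearly fully. Release and rise.

```bash
python3 -m creep '[{"delta_pos":[-0.003,0.001,0.02],"turn":[0,0,0],"fingers":0},{"delta_pos":[-0.011,0.003,0.075],"turn":[0,0,0],"fingers":0},{"delta_pos":[-0.011,0.003,0.2],"turn":[0,0,0],"fingers":0},{"delta_pos":[-0.011,0.003,0.28],"turn":[0,0,0],"fingers":0},{"delta_pos":[-0.011,0.003,0.28],"turn":[0,0,0],"fingers":0},{"delta_pos":[-0.011,0.003,0.28],"turn":[0,0,0],"fingers":0}]'
python3 - <<'E'
from h import *
T=wristT();im,d=bot.get_image("wrist");cv2.imwrite("pics/w6.png",im[:,:,::-1]);P=cloud(d,T)
q=P-[.634,.036,0];x=q@e;y=q@f
dk=(abs(y)<.08)&(x>-.02)&(x<.015)&(d>0)
print("deck",np.percentile(P[dk][:,2],[10,50,90]))
for nm,c in dict(r=rt,b=bt).items():
    print(nm,np.median(P[np.linalg.norm(P[...,:2]-c[:2],axis=-1)<.006][:,2]))
fl=np.array([.634,.036,.075])+.052*e+.001*f;print(fl);go(fl+[0,0,.045],0)
E
```

```text
time_s: 12.25
position: [0.525, 0.1174, 0.1596]
eef_rot: [2.393, 1.846, 0.137]
force: [-0.3, 0.0, -0.7]
finger_gap: -0.001
grasp_force: 0.0
deck [0.0735654  0.07430232 0.07505538]
r nan
b 0.053182831320529506
[0.68454634 0.02374978 0.075     ]
at [0.5248 0.1173 0.1591] F [-0.71  0.3  -0.68] shift [ 0.3994 -0.234  -0.0977] turn [ 0.0237  0.0902 -0.0001]
  return _methods._mean(a, axis=axis, dtype=dtype,
  ret = ret.dtype.type(ret / rcount)
```

View pics/w6.png

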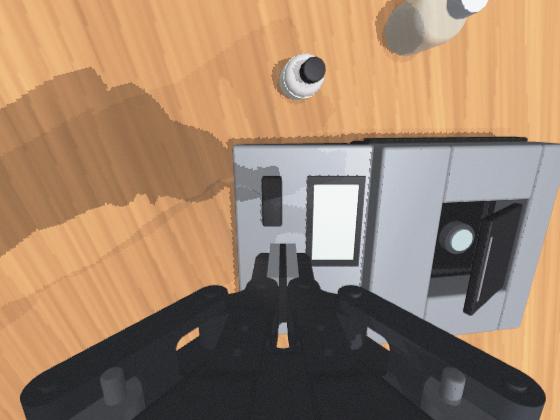

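The bar key (271,200) is back up and the display (337,220) is lit. Move over the lid with the tool vertical.

```bash
python3 -m creep '[{"delta_pos":[0.399,-0.234,0],"turn":[0.024,0.09,0],"fingers":0},{"delta_pos":[0.399,-0.234,0],"turn":[0.024,0.09,0],"fingers":0},{"delta_pos":[0.399,-0.234,0],"turn":[0.024,0.09,0],"fingers":0},{"delta_pos":[0.399,-0.234,0],"turn":[0.024,0.09,0],"fingers":0},{"delta_pos":[0.399,-0.234,0],"turn":[0.024,0.09,0],"fingers":0},{"delta_pos":[0.399,-0.234,-0.05],"turn":[0.024,0.09,0],"fingers":0},{"delta_pos":[0.399,-0.234,-0.098],"turn":[0.024,0.09,0],"fingers":0},{"delta_pos":[0.399,-0.234,-0.098],"turn":[0.024,0.09,0],"fingers":0},{"delta_pos":[0.399,-0.234,-0.098],"turn":[0.024,0.09,0],"fingers":0}]'
python3 - <<'E'
from h import *
fl=np.array([.634,.036,.075])+.052*e+.001*f;go(fl+[0,0,.003],0);print(bot.sense()["joints"])
im,d=bot.get_image("wrist");cv2.imwrite("pics/w7.png",im[100:330,130:460,::-1])
E
```

```text
time_s: 13.42
position: [0.6855, 0.0247, 0.1224]
eef_rot: [2.486, 1.918, 0.006]
force: [0.6, -0.4, 0.7]
finger_gap: -0.002
grasp_force: 0.0
at [0.6855 0.0247 0.1224] F [ 0.58 -0.4   0.72] shift [-0.0023 -0.0023 -0.1109] turn [-0.0007  0.0024 -0.0004]
[3.55685041e-02 5.26776053e-01 1.85962384e-02 1.05886349e+00
 8.98047476e-04 1.86274971e+00]
```

View pics/w7.png

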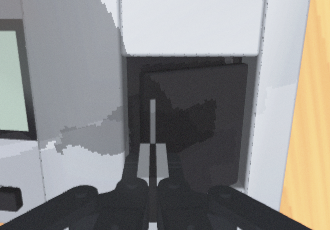

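The fingertips (152,150 in the crop) are above the lid's front middle. Push down gradually.

```bash
python3 -m creep '[{"delta_pos":[-0.002,-0.002,-0.03],"turn":[0,0,0],"fingers":0},{"delta_pos":[-0.002,-0.002,-0.05],"turn":[0,0,0],"fingers":0},{"delta_pos":[-0.002,-0.002,-0.07],"turn":[0,0,0],"fingers":0},{"delta_pos":[-0.002,-0.002,-0.09],"turn":[0,0,0],"fingers":0},{"delta_pos":[-0.002,-0.002,-0.105],"turn":[0,0,0],"fingers":0},{"delta_pos":[-0.002,-0.002,-0.116],"turn":[0,0,0],"fingers":0},{"delta_pos":[-0.002,-0.002,-0.116],"turn":[0,0,0],"fingers":0},{"delta_pos":[-0.002,-0.002,-0.116],"turn":[0,0,0],"fingers":0}]'
cat >> h.py <<'E'
def lidcheck(name):
    T=wristT();im,d=bot.get_image("wrist");cv2.imwrite(name,im[:,:,::-1]);P=cloud(d,T)
    q=P-[.634,.036,0];x=q@e;y=q@f;ok=d>0
    A=ok&(y>.02)&(y<.041)&(x>.042)&(x<.108)&(P[...,2]>.055)&(P[...,2]<.1)
    D=ok&(y>.056)&(y<.09)&(x>.03)&(x<.12)&(abs(P[...,2]-.075)<.01)
    G=np.c_[x[D],y[D],np.ones(D.sum())];c=np.linalg.lstsq(G,P[D][:,2],rcond=None)[0]
    h=P[A][:,2]-np.c_[x[A],y[A],np.ones(A.sum())]@c
    p=np.polyfit(x[A],h,1);s=bot.sense()
    print(A.sum(),D.sum(),"deck",P[D][:,2].mean(),c,"lid slope",p[0],"h at press",np.polyval(p,.052),"median h",np.median(h[abs(x[A]-.052)<.008]),"F",s["force"],s["position"])
E
python3 -c "
from h import *
lidcheck('pics/w8.png')"
```

```text
time_s: 14.48
position: [0.6841, 0.0234, 0.0747]
eef_rot: [-2.488, -1.918, -0.003]
force: [-4.7, 0.5, 7.3]
finger_gap: 0.004
grasp_force: 3.5
4992 14259 deck 0.0744003402524666 [-0.00039292  0.00017602  0.07441682] lid slope 0.004023932292083565 h at press -0.00025530718607702236 median h -0.000247640953871045 F [-3.79599237  1.51498885  7.56683585] [0.68406736 0.02341531 0.07477021]
```

View pics/w8.png

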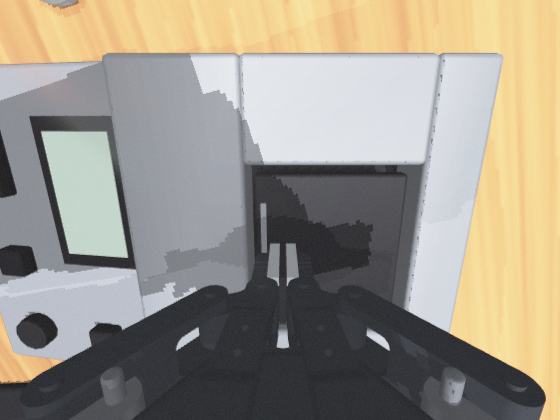

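The lid surface (330,230) is coplanar with the deck (h −0.25 mm, slope 0.004 rad) at about 7.5 N. Check that it's steady, then hand in.

```bash
python3 -c "
from h import *
for k in range(4): bot.get_image('top')
lidcheck('pics/w9.png');print(bot.hand_in())"
```

```text
5001 14219 deck 0.0744173561507988 [-0.00049383 -0.00047659  0.0744894 ] lid slope 0.004351758621824735 h at press -0.00023634496747819157 median h -0.0002101104808287929 F [-4.77956987  0.77813773  6.07863683] [0.68409036 0.0233932  0.07483104]
the job is handed in; nothing more can be done
None
```

The round key and then the bar key were pressed and came back up, and the job was handed in with the lid still held level, about 0.2 mm below the deck by depth camera. The round key briefly took about 14 N where 4.5 N bottoms it, and the display never clearly confirmed the wake or the reading.

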